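# Set and lock a hook rule on a setting jig

### The job

Set the spring-loaded hook rule to the length of the setting jig: hook its end over the outer side of the tall strip, draw the case back against the spring, set it down on the jig behind the low strip and let go of it. Then take it again by the nose, squeezing the lock button fully in while the rule is still in place, lift it off and stand it upright on the bare bench, still locked at the jig's length. Leave the try square, the wooden off-cut and the roll of masking tape where they are.

Things in the scene. Friction and masses are not known exactly. Their poses are not given: they have to be found in the camera images.
- rule: Hook rule: grey plastic case 130 mm long (x) x 36 thick (y) x 64 high (z), 0.36 kg, standing on its rubber foot. Origin: centre of its underside; +x to the nose (end face, x = +65), where a steel blade with a downturned hook sticks out. Black rubber grip on both cheeks, centre x = -22, z = 34. Fingers go one on each cheek; gripping the nose squeezes the lock button.
- blade (a joint): Draw of the blade (m): 0 = fully in (hook's inner face 30 mm ahead of the nose), at most 0.095. A spring pulls it in with 2.6 N (at 0) to 3.3 N; free until locked. Set on the jig it reads 0.080 (nose to hook 110 mm); locking shifts it by up to 3 mm, which is all right. Hooked and let go behind the low strip, the case is pulled up against that strip and stays.
- lock (a joint): Lock button's travel into the case (m): 0 = out (as at the start), 0.006 = fully in, flush with the cheek. It takes about 8 N and stays in by itself; the blade is then held both ways (1 to 2 mm of play). It has no release, so do not press it before the rule is set.
- hook (a point): Middle of the hook's inner face (towards the case), 36 mm above the case's underside. The hook is a steel plate 22 mm wide, 3 mm thick; its lower end is 20 mm and the blade's underside 48.7 mm above the case's underside. Axes as the rule's.
- lock_face (a point): Centre of the lock button's outer face: a steel disc 16 mm across, 6 mm proud of the +y cheek, 25 mm behind the nose (rule x = +40), 40 mm above the case's underside.
- jig: Setting jig: plywood base 290 x 72 x 10 mm screwed to the bench, two wooden strips across it, 60 mm wide (y). Origin: centre of the underside, +x to the tall strip. Tall strip: x = +103 to +115 mm, top 55 above the bench. Low strip: x = +5 to +19, top 20 above the bench. Set, the rule stands on the base, same heading, nose at x = +5 (rule origin at x = -60), hook over x = +115.
- jig_lip (a point): Top edge of the outer face of the tall strip, at mid width: jig x = +115 mm, z = 55 mm. Axes as the jig's.
- jig_stop (a point): Top edge of the low strip's face that looks away from the tall strip, at mid width: jig x = +5 mm, z = 20 mm.
- try_square: try square (174 x 105 x 16 mm), steel blade and wooden stock, lying to the left, nearer the robot; a bystander
- wood_block_3: flat planed wooden off-cut (40 x 140 x 22 mm) lying to the right; a bystander
- masking_tape: roll of masking tape (98 mm across, 25 mm high) lying to the left of the jig, the nearest such roll; a bystander
Not all that is in view belongs to the job. Leave any red look-alike of the rule alone.

How it is judged:
By the outcome, as a careful person would: the job done as asked, in the order asked, and still so for the second after the job is handed in, with the robot touching nothing.
It also fails if it takes over 54 s, if anything falls off the work surface, if the arm or the gripper's body presses on something with over 40 N, if the wrist force passes 120 N, or if a joint passes its speed limit or range.

### The arm

A 7-joint arm with a two-finger parallel gripper is mounted at the origin on a cart in front of the work surface, level with it; the furniture and walls round the work are solid. World frame = base frame: x ahead of the robot, y to its left, z up, the work surface at z = 0. Lengths are in mm, angles in rad, forces in N, time in s.
With the tool pointing down it reaches from about 350 to 775 mm from the base axis. Payload 3.1 kg.
Tool frame: the origin (TCP) lies midway between the tips of the shut fingers; the grasp point (between the pads) lies 19 mm behind it; z points along the fingers, y is the line along which they close (so a half turn about z gives the same grasp; the last joint's range is limited). The gripper opens to 85 mm and grips with 20 to 120 N. Pads are 22 mm wide; open, the fingers measure 114 mm over their backs; the gripper's body (76 mm by 85 mm) begins 54 mm behind the grasp point. The pads swing forward as they close: fully open they stand 13 mm farther back than shut.
Start: joints at [1.147, 0.311, 0.014, 1.512, -0.004, 1.319, -0.027], TCP at [204.959, -510.401, 231.304] pointing down, gripper open.
Joint ranges: [-2.7, 2.7], [-0.3, 1.91], [-1.27, 1.3], [0.12, 2.57], [-1.44, 4.58], [0.2, 2.03], [-3.05, 3.05]. Speed limits (rad/s): [2.79, 2.79, 3.14, 3.14, 3.14, 3.14, 3.14].

### API

Orientations are given as a rotation vector (axis times angle).
In Python, from rig import env gives the robot as it stands.
- The arm moves only by the shell command python3 -m crank 'ROWS' [FORCE]. ROWS is text: rows parted by semicolons, each of 7 numbers parted by spaces: the shift along the tool's x, y, z in cm, then the turn, a rotation vector about the tool's x, y, z in degrees, then the opening, from 0 (shut) to 1 (fully open). In form: dx dy dz rx ry rz fingers; .... A call has 1 to 20 rows; each row is the pose to reach, as a shift and turn from the pose commanded when the call began, along the tool's axes at that moment; what a row does not reach only later rows make up. A row lasts 1/12 s, in which the tool goes at most 41.7 mm and 7.16 degrees, less where a joint would pass 70% of its speed; a pose out of reach is approached as far as the arm can. A call with a gripper value outside its range is refused whole. The fingers move at their own pace and stop on an object; FORCE is the grip in N (left out, the last holds). Time passes only in rows, so rows that repeat a pose let the fingers close. It gives the time, the measured TCP pose, the force, the opening and the grip force at its end, in the units of the state.
- env.state(): the state, without advancing time (a new reading comes with each control period).
- env.camera(name): name is "scene" or "top" or "wrist"; returns a dict with "frame" (384x512x3 uint8, red, green, blue), "depth" (384x512 float32, mm along the optical axis (not along the pixel's ray), 0 where there is no reading), "K" (3x3 intrinsics, pixels), "position" and "rotation" of the camera in the world. Camera axes: x right, y down, z forward; pixel columns grow to the right and rows downward; lengths in mm; the calibration is good to about 2 mm. A picture is of the moment at which its call begins.
- env.job_done(): hands the job in; it is judged then, once.
The state is a dict: "time_s": time; "joints": joint angles; "dq": joint speeds; "joint_efforts": joint torques, N m; "tool_pos": TCP position; "orientation": TCP orientation; "contact_force": force on the tool from outside, world axes, zero at the start; "moment": the same for the moment, N m; "gripper_width": opening from 0.0 (shut) to 1.0 (fully open); "finger_force": force on a finger pad.
Only numpy, scipy, OpenCV 4.12 (cv2) and the standard library are available. Lean on these libraries where they do the work, as an engineer would, in place of code of your own. Each camera call takes 0.05 s, during which the arm holds its last target. There are 200 camera calls.

## Working session

There is one attempt and no reset: what is moved stays moved. The work goes in short steps, Python scripts to look and compute and a shell command to move; the robot and the scene stay as the last step left them, time stands still between calls to the robot, and variables do not carry over. Pictures are saved under pics/ and viewed, at most 10 in all, crops included, and the job is handed in when it is done.

```bash
ls; mkdir -p pics; python3 - <<'E'
from rig import env
import cv2,pickle
for n in("top","scene"):
    c=env.camera(n); pickle.dump(c,open(n+".pkl","wb")); cv2.imwrite(f"pics/{n}0.png",cv2.resize(c["frame"][:,:,::-1],(800,600)))
    print(n,c["position"],c["rotation"],c["K"])
print(env.state())
E
```

```text
pics
top [ 342.28416153  -30.77228008 1382.15774321] [-2.18053549  2.12240787 -0.11858995] [[368.71669893   0.         257.51088054]
 [  0.         368.71669893 193.12354107]
 [  0.           0.           1.        ]]
scene [ -5.90902379 989.77753651 987.45204429] [-0.67587221  2.58482025 -1.22831958] [[451.48388037   0.         254.70446139]
 [  0.         451.48388037 196.18493107]
 [  0.           0.           1.        ]]
{'time_s': 0.1, 'joints': array([ 1.147301  ,  0.31168325,  0.0140126 ,  1.51289823, -0.00437969,
        1.31919697, -0.02722464]), 'dq': array([-0.0016193 , -0.00205523, -0.0007558 , -0.00406332,  0.00065471,
       -0.00250759, -0.00150775]), 'joint_efforts': array([ 6.13551219e-04, -3.80849397e+01,  1.46519649e-01, -2.31240177e+01,
        1.23155487e-02,  8.06461758e-03, -7.02253573e-06]), 'tool_pos': array([ 204.67600403, -509.79380154,  230.30852419]), 'orientation': array([-3.08245870e+00, -5.95749007e-01,  8.20215816e-04]), 'contact_force': array([0.24458905, 1.01786759, 0.43798697]), 'moment': array([-0.03236141, -0.02301563,  0.00835799]), 'finger_force': 0.0, 'gripper_width': 0.9954214474957596}
```

View pics/top0.png

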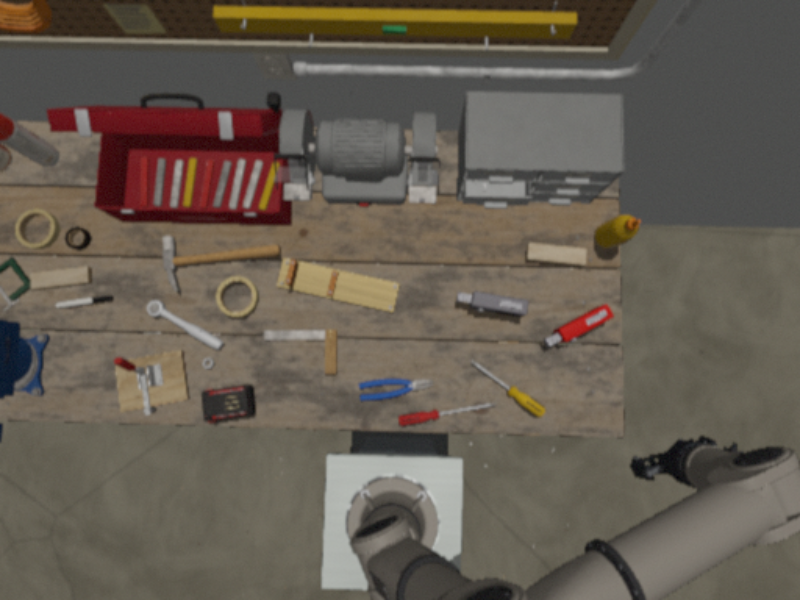

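View pics/scene0.png

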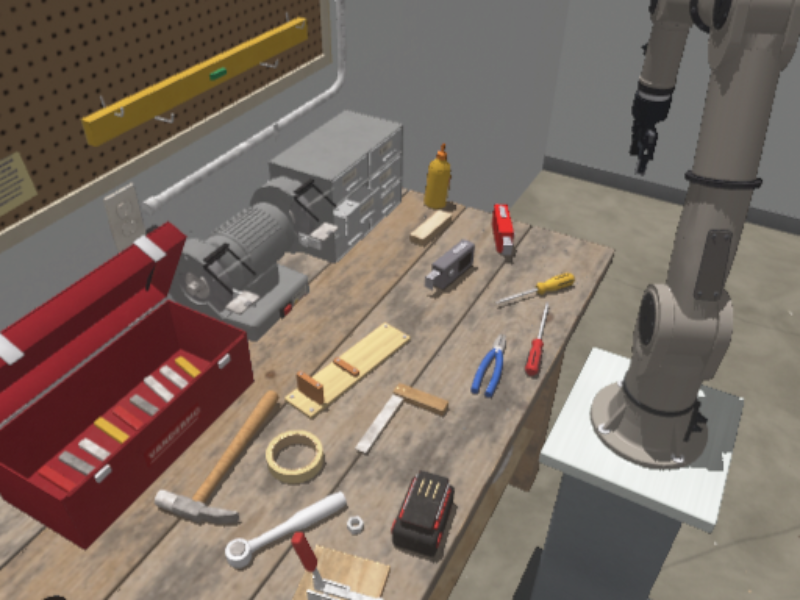

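The top view shows two candidates: the grey rule at (492,303), and the red look-alike at (580,326). The grey one fits the description. The jig is at (338,285), with its tall strip at the left end (288,273). I'll check the choice in a close crop.

```bash
python3 - <<'E'
import cv2,pickle,numpy as np
c=pickle.load(open("top.pkl","rb"));f=c["frame"][:,:,::-1]
a=cv2.resize(f[155:215,170:350],(800,267),interpolation=cv2.INTER_CUBIC)
s=pickle.load(open("scene.pkl","rb"))["frame"][:,:,::-1]
b=cv2.resize(s[140:280,170:350],None,fx=2.35,fy=2.35,interpolation=cv2.INTER_CUBIC)
o=np.zeros((600,800,3),np.uint8);o[:267]=a;o[270:270+b.shape[0],:b.shape[1]]=b[:330]
cv2.imwrite("pics/crop1.png",o)
E
cat > h.py <<'E'
import numpy as np,cv2,pickle
from scipy.spatial.transform import Rotation as R
def w(c,u,v,z):
    "world point of native pixel at height z"
    d=R.from_rotvec(np.ravel(c["rotation"])).as_matrix() if np.size(c["rotation"])==3 else np.array(c["rotation"])
    r=d@np.linalg.inv(c["K"])@[u,v,1]; p=np.array(c["position"]); return p+r*(z-p[2])/r[2]
E
```

```text
(no output)
```

View pics/crop1.png

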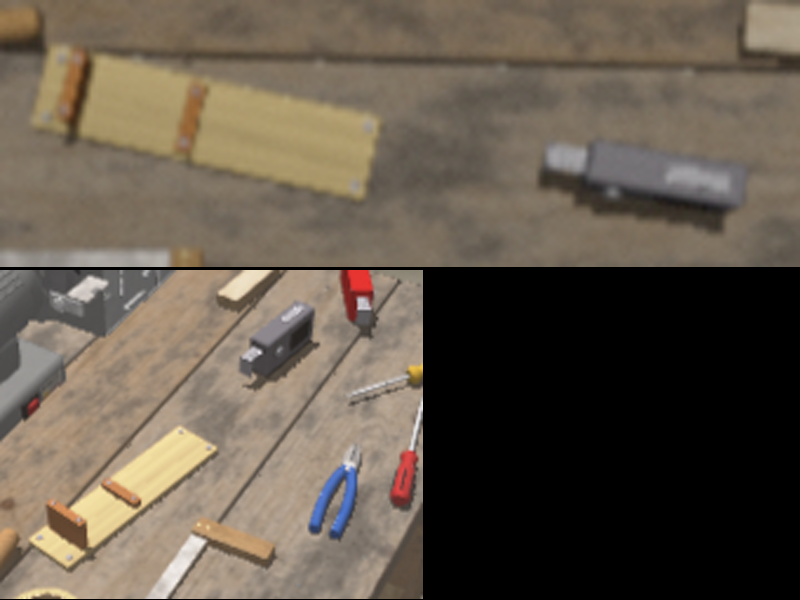

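The crop confirms the choice. The grey rule has its nose to the left (590,165), its button on the robot side (612,192), and its hook at (548,160). The jig's corners are at (48,44), (32,128), (380,118) and (365,198).

```bash
python3 - <<'E'
from h import *
c=pickle.load(open("top.pkl","rb"))
g=lambda x,y,z:w(c,170+x/4.444-.5,155+y/4.444-.5,z)
J=[g(*p,10) for p in((48,44),(32,128),(380,118),(365,198))]
print("jig",np.mean(J,0));d=J[0]+J[1]-J[2]-J[3];print(np.degrees(np.arctan2(d[1],d[0])),np.linalg.norm(d)/2)
print("strips",g(68,122,55),g(84,48,55),g(180,152,20),g(194,80,20))
P=[g(*p,64) for p in((596,142),(589,193),(747,157),(738,208))]
for p in P:print(p)
d=P[0]+P[1]-P[2]-P[3];print("rule",np.mean(P,0),np.degrees(np.arctan2(d[1],d[0])),np.linalg.norm(d)/2)
print(g(545,160,52))
# depth based: rule top points
D=c["depth"];M=R.from_rotvec(c["rotation"]).as_matrix()
v,u=np.mgrid[155:215,170:350];z=D[155:215,170:350]
X=np.stack([(u-c["K"][0,2])/c["K"][0,0]*z,(v-c["K"][1,2])/c["K"][1,1]*z,z],-1)@M.T+c["position"]
for lo,hi,m in((57,72,u>290),(44,54,u>290),(5,15,(u<262)),(45,62,u<220)):
    k=(X[...,2]>lo)&(X[...,2]<hi)&m
    q=X[k][:,:2].astype(np.float32)
    print(lo,hi,k.sum(),cv2.minAreaRect(q),X[k][:,2].mean())
E
```

```text
jig [550.44935704 148.08045508  10.        ]
79.18782120127194 290.03064992599025
strips [540.46491457 255.33259381  55.        ] [602.5484179  245.31047929  55.        ] [522.66951389 167.25701596  20.        ] [584.30976401 158.09181133  20.        ]
[ 533.86775282 -176.70033804   64.        ]
[ 492.0904283 -171.5667863   64.       ]
[ 524.78906503 -298.88312412   64.        ]
[ 483.09466463 -291.68905501   64.        ]
rule [ 508.46047769 -234.70982586   64.        ] 85.73399152162091 121.48912026582494
[ 519.65672417 -136.57193139   52.        ]
57 72 347 ((508.71026611328125, -234.67254638671875), (129.22528076171875, 35.7475700378418), 82.2105484008789) 62.94060605068293
44 54 61 ((500.4296875, -203.360595703125), (142.27700805664062, 23.748126983642578), 68.03414916992188) 49.69906217823696
5 15 1402 ((541.9277954101562, 148.00941467285156), (226.14076232910156, 341.46307373046875), 1.4157145023345947) 9.450729556600571
45 62 61 ((570.3023681640625, 255.25076293945312), (13.82639217376709, 59.62257385253906), 79.04876708984375) 53.63961262405671
```

```bash
cat >> h.py <<'E'
def rel(env,p,yaw,tilt=None):
    "row values to bring TCP to p (mm) with tool pointing down and tool y at heading yaw (deg)"
    s=env.state();M=R.from_rotvec(s["orientation"]);a=np.radians(yaw)
    y=np.array([np.cos(a),np.sin(a),0]);z=np.array([0,0,-1.]);T=R.from_matrix(np.stack([np.cross(y,z),y,z],1))
    print("d cm",np.round(M.inv().apply(np.array(p)-s["tool_pos"])/10,2),"rot deg",np.round(np.degrees((M.inv()*T).as_rotvec()),1),"t",s["time_s"])
E
python3 - <<'E'
from h import *;from rig import env
rel(env,(505.5,-256.3,190),82.2-90)
rel(env,(505.5,-256.3,190),82.2+90)
E
```

```text
d cm [ 37.36 -12.31   4.05] rot deg [ -0.1  -0.1 -60.3] t 0.1
d cm [ 37.36 -12.31   4.05] rot deg [-1.000e-01  1.000e-01  1.197e+02] t 0.1
```

```bash
R="37.4 -12.3 4 0 0 -60.3 1"; python3 -m crank '37.4 -12.3 4 0 0 -60.3 1;37.4 -12.3 4 0 0 -60.3 1;37.4 -12.3 4 0 0 -60.3 1;37.4 -12.3 4 0 0 -60.3 1;37.4 -12.3 4 0 0 -60.3 1;37.4 -12.3 4 0 0 -60.3 1;37.4 -12.3 4 0 0 -60.3 1;37.4 -12.3 4 0 0 -60.3 1;37.4 -12.3 4 0 0 -60.3 1;37.4 -12.3 4 0 0 -60.3 1;37.4 -12.3 4 0 0 -60.3 1;37.4 -12.3 4 0 0 -60.3 1;37.4 -12.3 4 0 0 -60.3 1;37.4 -12.3 4 0 0 -60.3 1' 40
python3 - <<'E'
from h import *;from rig import env
c=env.camera("wrist");pickle.dump(c,open("w1.pkl","wb"));cv2.imwrite("pics/w1.png",cv2.resize(c["frame"][:,:,::-1],(800,600)))
print(env.state()["joints"])
D=c["depth"];M=R.from_rotvec(c["rotation"]).as_matrix();v,u=np.mgrid[:384,:512]
X=np.stack([(u-c["K"][0,2])/c["K"][0,0]*D,(v-c["K"][1,2])/c["K"][1,1]*D,D],-1)@M.T+c["position"]
k=(X[...,2]>59)&(X[...,2]<72)&(abs(X[...,0]-508)<60)&(abs(X[...,1]+234)<90)
print(k.sum(),cv2.minAreaRect(X[k][:,:2].astype(np.float32)),X[k][:,2].mean())
E
```

```text
time_s: 1.27
tool_pos: [504.7, -259.0, 191.1]
orientation: [-2.371, -2.061, 0.003]
contact_force: [-0.2, -0.0, 0.6]
gripper_width: 1.001
finger_force: 0.0
[ 0.68928768  0.39350421 -0.3386984   1.51758437  0.13593067  1.25406625
  0.19191523]
4183 ((510.3936462402344, -233.24383544921875), (128.4875030517578, 35.88793182373047), 81.09961700439453) 64.47346805475182
```

View pics/w1.png

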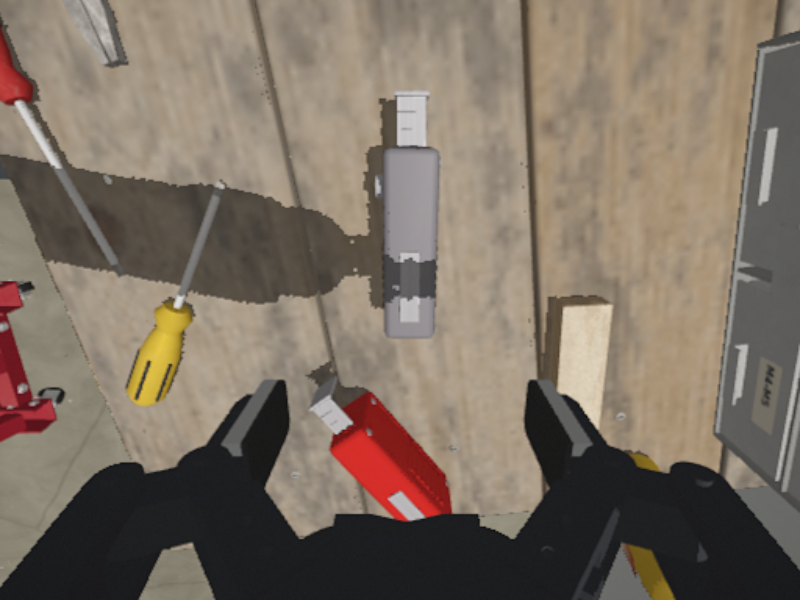

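The wrist view shows the grey rule clearly between the finger lines, with its nose at (411,150), tail at (410,337) and button at (378,185). The red look-alike at (385,455) is clear of the fingers' way down.

```bash
python3 - <<'E'
from h import *;from rig import env
rel(env,(506.5,-255.3,17),81.3-90)
E
```

```text
d cm [ 0.41  0.14 17.42] rot deg [-0.   0.1  0.7] t 1.3167
```

```bash
python3 -m crank '0.4 0.1 3 0 0 0.7 1;0.4 0.1 6 0 0 0.7 1;0.4 0.1 9 0 0 0.7 1;0.4 0.1 12 0 0 0.7 1;0.4 0.1 14 0 0 0.7 1;0.4 0.1 16 0 0 0.7 1;0.4 0.1 17 0 0 0.7 1;0.4 0.1 17.4 0 0 0.7 1;0.4 0.1 17.4 0 0 0.7 1;0.4 0.1 17.4 0 0 0.7 1;0.4 0.1 17.4 0 0 0.7 0;0.4 0.1 17.4 0 0 0.7 0;0.4 0.1 17.4 0 0 0.7 0;0.4 0.1 17.4 0 0 0.7 0;0.4 0.1 17.4 0 0 0.7 0;0.4 0.1 17.4 0 0 0.7 0;0.4 0.1 17.4 0 0 0.7 0;0.4 0.1 17.4 0 0 0.7 0;0.4 0.1 17.4 0 0 0.7 0' 70
python3 - <<'E'
from h import *;from rig import env
# rule origin height 60 / hook point 122 at jig
j=np.radians(79.1);u=np.array([np.cos(j),np.sin(j)]);o=np.array([550.4,148.1])
for nx in(90,95,3):print(nx,o+u*(nx-65-22))
s=env.state();print(s["tool_pos"],s["gripper_width"],s["finger_force"])
E
```

```text
time_s: 2.9
tool_pos: [508.1, -253.3, 18.1]
orientation: [2.379, 2.05, 0.0]
contact_force: [-1.5, 0.6, 5.6]
gripper_width: 0.414
finger_force: 71.6
90 [550.96728633 151.04587614]
95 [551.91276354 155.9556697 ]
3 [534.51598279  65.61546813]
[ 508.13185111 -253.33323329   18.13156495] 0.41370275231335196 71.59149527549744
```

```bash
python3 -m crank '0 0 -1 0 0 0 0;0 0 -3 0 0 0 0;0 0 -5 0 0 0 0;0 0 -6.5 0 0 0 0;0 0 -7 0 0 0 0;0 0 -7 0 0 0 0' 
python3 - <<'E'
from h import *;from rig import env
rel(env,(552.3,158,88),79.1-90)
E
```

```text
time_s: 3.4
tool_pos: [508.2, -253.3, 88.2]
orientation: [2.379, 2.049, 0.001]
contact_force: [0.5, 0.8, -4.9]
gripper_width: 0.416
finger_force: 70.8
d cm [ 4.132e+01 -1.740e+00 -1.000e-02] rot deg [0.1 0.  2.4] t 3.4
```

```bash
python3 -m crank '1 0 0 0 0 0 0;3 -0.1 0 0 0 0 0;6 -0.2 0 0 0 0 0;9 -0.4 0 0 0 0 0;12 -0.5 0 0 0 0 0;15 -0.6 0 0 0 0 0;18 -0.8 0 0 0 1 0;21 -0.9 0 0 0 1 0;24 -1 0 0 0 1 0;27 -1.1 0 0 0 1 0;30 -1.3 0 0 0 2 0;33 -1.4 0 0 0 2.4 0;36 -1.5 0 0 0 2.4 0;38.5 -1.6 0 0 0 2.4 0;40.3 -1.7 0 0 0 2.4 0;41.3 -1.7 0 0 0 2.4 0;41.3 -1.7 0 0 0 2.4 0;41.3 -1.7 0 0 0 2.4 0' 
python3 - <<'E'
from h import *;from rig import env
c=env.camera("wrist");pickle.dump(c,open("w2.pkl","wb"));t=env.camera("top");pickle.dump(t,open("t2.pkl","wb"))
o=np.zeros((600,800,3),np.uint8);o[:384,:512]=c["frame"][:,:,::-1]
cr=t["frame"][140:230,140:250,::-1];cr=cv2.resize(cr,None,fx=2.4,fy=2.4);o[384:384+216,:264]=cr
cv2.imwrite("pics/w2.png",o)
rel(env,(552.3,158,88),79.1-90);s=env.state();print(s["tool_pos"],s["contact_force"])
D=c["depth"];M=R.from_rotvec(c["rotation"]).as_matrix();v,u=np.mgrid[:384,:512]
X=np.stack([(u-c["K"][0,2])/c["K"][0,0]*D,(v-c["K"][1,2])/c["K"][1,1]*D,D],-1)@M.T+c["position"]
for lo,hi,y0,y1 in((125,145,60,260),(112,124,240,330),(48,60,220,280)):
    k=(D>0)&(X[...,2]>lo)&(X[...,2]<hi)&(abs(X[...,0]-565)<50)&(X[...,1]>y0)&(X[...,1]<y1)
    if k.sum()>5:print(lo,k.sum(),cv2.minAreaRect(X[k][:,:2].astype(np.float32)),X[k].min(0),X[k].max(0))
E
```

```text
time_s: 4.9
tool_pos: [550.9, 157.2, 86.0]
orientation: [-2.422, -2.001, 0.005]
contact_force: [0.5, -0.9, -4.1]
gripper_width: 0.413
finger_force: 70.7
d cm [ 0.31 -0.01 -0.16] rot deg [-0.1  0.2 -0.2] t 5.0
[551.8261133  154.92556741  86.41933475] [ 1.1767088  -0.34409019 -3.58586206]
125 24408 ((554.734130859375, 186.9698486328125), (88.6553726196289, 109.76895904541016), 10.746423721313477) [515.01246325 132.94753627 125.00032073] [604.99327259 242.53689397 144.99888084]
112 4817 ((569.539794921875, 256.46563720703125), (33.21460723876953, 21.96734046936035), 77.14111328125) [555.21693963 240.01203219 112.03568827] [583.66076047 274.47895615 123.66045023]
48 1149 ((572.434326171875, 256.220703125), (11.973530769348145, 60.052310943603516), 78.96100616455078) [542.48864861 245.03712941  48.0347954 ] [602.72572238 267.31697316  58.20650083]
```

View pics/w2.png

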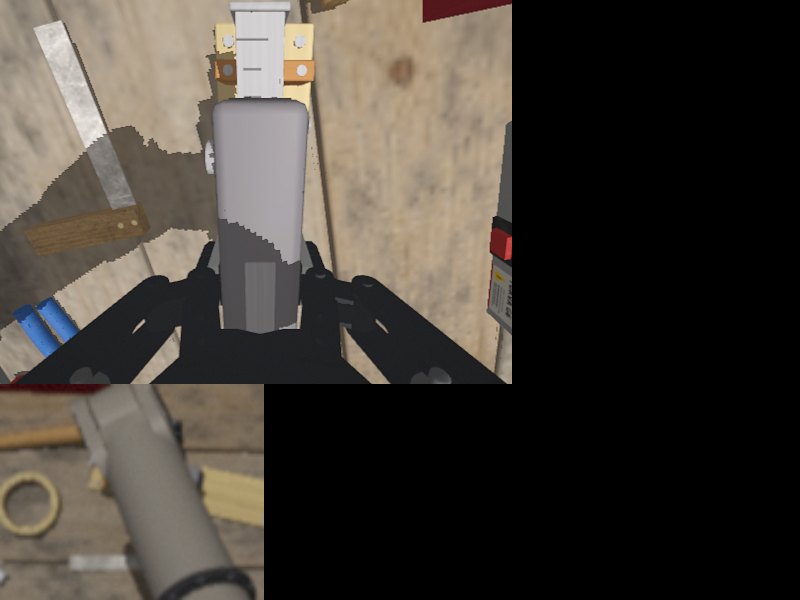

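The wrist view shows the rule held straight. The hook (260,8) is beyond the tall strip (265,70), with the blade close to the strip's middle. I'll lower it, then draw.

```bash
python3 -m crank '0 0.2 1.5 0 0 0 0;0 0.2 3 0 0 0 0;0 0.2 4.3 0 0 0 0;0 0.2 4.3 0 0 0 0;-0.7 0.2 4.3 0 0 0 0;-1.4 0.2 4.3 0 0 0 0;-2.2 0.2 4.3 0 0 0 0;-3 0.2 4.3 0 0 0 0;-3.8 0.2 4.3 0 0 0 0;-4.6 0.2 4.3 0 0 0 0;-5.4 0.2 4.3 0 0 0 0;-6.2 0.2 4.3 0 0 0 0;-7 0.2 4.3 0 0 0 0;-7.8 0.2 4.3 0 0 0 0;-8.6 0.2 4.3 0 0 0 0;-9.2 0.2 4.3 0 0 0 0;-9.3 0.2 4.3 0 0 0 0;-9.3 0.2 4.3 0 0 0 0'
python3 - <<'E'
from h import *;from rig import env
c=env.camera("wrist");pickle.dump(c,open("w3.pkl","wb"));s=env.camera("scene")
o=np.zeros((600,800,3),np.uint8);o[:384,:512]=c["frame"][:,:,::-1]
cr=s["frame"][190:280,170:330,::-1];cr=cv2.resize(cr,None,fx=2.4,fy=2.4);o[384:600,:384]=cr
cv2.imwrite("pics/w3.png",o)
s=env.state();print(s["tool_pos"],s["contact_force"],s["gripper_width"])
D=c["depth"];M=R.from_rotvec(c["rotation"]).as_matrix();v,u=np.mgrid[:384,:512]
X=np.stack([(u-c["K"][0,2])/c["K"][0,0]*D,(v-c["K"][1,2])/c["K"][1,1]*D,D],-1)@M.T+c["position"]
J=(X[...,:2]-[550.4,148.1]);j=np.radians(79.1);jx=J@[np.cos(j),np.sin(j)];jy=J@[-np.sin(j),np.cos(j)]
for n,lo,hi,y0,y1 in(("case",80,95,-80,30),("blade",66,80,20,130),("strip",48,58,95,125),("low",16,24,0,25)):
    k=(D>0)&(X[...,2]>lo)&(X[...,2]<hi)&(abs(jy)<32)&(jx>y0)&(jx<y1)
    if k.sum()>5:print(n,k.sum(),np.percentile(jx[k],[0,1,50,99,100]),np.percentile(jy[k],[1,50,99]),np.median(X[k][:,2]))
E
```

```text
time_s: 6.5
tool_pos: [536.6, 65.4, 44.4]
orientation: [2.424, 1.998, 0.0]
contact_force: [0.8, 3.1, -3.5]
gripper_width: 0.415
finger_force: 70.9
[536.94233274  66.39914372  44.3883108 ] [ 1.38004505  1.8863255  -4.12262225] 0.413963927651892
case 18050 [-79.99937613 -78.85914951 -34.68081858   0.38185473  26.43399329] [-25.97519162  -2.03069345  24.06209011] 90.72884287434786
blade 2215 [20.00492097 20.16165032 27.237897   33.87265929 34.25978588] [-11.03762538  -2.19137466   6.56829486] 77.26913757020552
low 1452 [ 6.35673203  6.58498497 13.5162815  20.36126557 20.54071865] [-30.18885174  12.60811833  28.58569631] 20.63469075444192
```

View pics/w3.png

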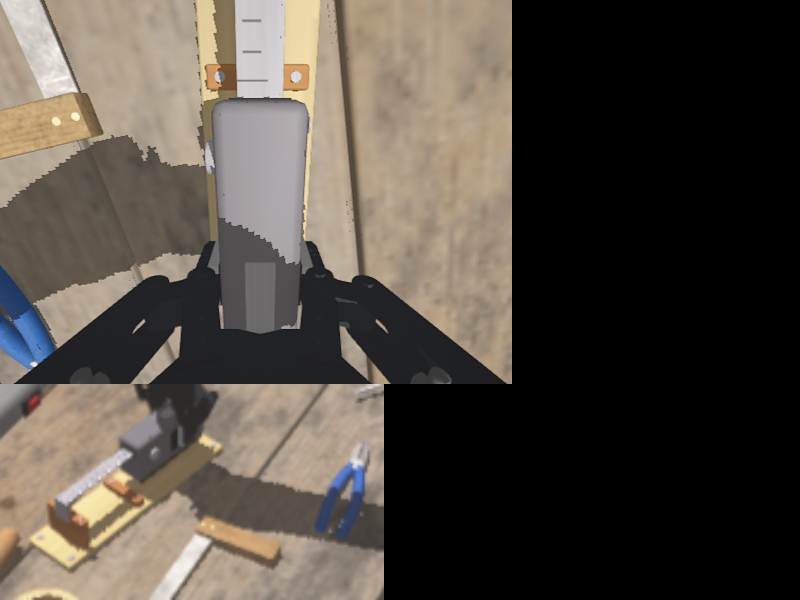

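The blade is drawn and hooked over the tall strip (bottom view, 65,505). The nose (260,100) is just behind the low strip (258,78). Next I lower it and release.

```bash
python3 -m crank '0 0 0.5 0 0 0 0;0 0 1 0 0 0 0;0 0 1.4 0 0 0 0;0 0 1.6 0 0 0 0;0 0 1.65 0 0 0 0;0 0 1.65 0 0 0 0'
python3 -m crank '0 0 0 0 0 0 0.6;0 0 0 0 0 0 0.7;0 0 0 0 0 0 1;0 0 0 0 0 0 1;0 0 0 0 0 0 1;0 0 0 0 0 0 1;0 0 -1 0 0 0 1;0 0 -3 0 0 0 1;0 0 -5 0 0 0 1;0 0 -7 0 0 0 1;0 0 -9 0 0 0 1;0 0 -9.5 0 0 0 1;0 0 -9.5 0 0 0 1'
python3 - <<'E'
from h import *;from rig import env
c=env.camera("wrist");pickle.dump(c,open("w4.pkl","wb"));s=env.camera("scene")
o=np.zeros((600,800,3),np.uint8);o[:384,:512]=c["frame"][:,:,::-1]
cr=s["frame"][190:280,170:330,::-1];cr=cv2.resize(cr,None,fx=2.4,fy=2.4);o[384:600,:384]=cr
cv2.imwrite("pics/w4.png",o)
s=env.state();print(s["tool_pos"],s["contact_force"],s["gripper_width"])
D=c["depth"];M=R.from_rotvec(c["rotation"]).as_matrix();v,u=np.mgrid[:384,:512]
X=np.stack([(u-c["K"][0,2])/c["K"][0,0]*D,(v-c["K"][1,2])/c["K"][1,1]*D,D],-1)@M.T+c["position"]
k=(D>0)&(X[...,2]>69)&(X[...,2]<82)&(abs(X[...,0]-539)<45)&(X[...,1]<157)&(X[...,1]>0)
print(k.sum(),cv2.minAreaRect(X[k][:,:2].astype(np.float32)),np.median(X[k][:,2]))
J=(X[...,:2]-[550.4,148.1]);j=np.radians(79.1);jx=J@[np.cos(j),np.sin(j)];jy=J@[-np.sin(j),np.cos(j)]
for n,lo,hi,y0,y1 in(("case",69,82,-150,10),("blade",55,67,20,130),("low",16,24,0,25)):
    k=(D>0)&(X[...,2]>lo)&(X[...,2]<hi)&(abs(jy)<32)&(jx>y0)&(jx<y1)
    if k.sum()>5:print(n,k.sum(),np.percentile(jx[k],[0,1,50,99,100]),np.percentile(jy[k],[1,50,99]),np.median(X[k][:,2]))
E
```

```text
time_s: 7.1
tool_pos: [536.2, 66.7, 28.1]
orientation: [-2.422, -2.001, 0.001]
contact_force: [-1.2, 3.8, 2.0]
gripper_width: 0.409
finger_force: 71.6
time_s: 8.18
tool_pos: [538.1, 66.6, 125.1]
orientation: [2.42, 1.998, 0.006]
contact_force: [0.8, 0.3, -1.0]
gripper_width: 0.996
finger_force: 0.0
[535.91341885  65.9753109  122.23311025] [ 0.41326333  0.03677516 -0.09758251] 0.9987970075290659
7455 ((540.531005859375, 91.20332336425781), (128.41226196289062, 36.60121154785156), 78.8455810546875) 74.59841329667731
case 7455 [-121.92317034 -119.52985299  -48.00887889    5.68800943    6.44503089] [-18.38184211  -0.86747163  16.7002046 ] 74.59841329667731
blade 1948 [20.08875262 20.20837065 44.3985574  65.20151491 65.81903934] [-10.03174453  -1.17383247   7.56498926] 60.9606656785585
low 708 [ 6.84548172  6.8693504  13.50081446 19.97346783 20.03079545] [-30.3080051   -0.66277541  28.92484977] 20.711156977077465
```

View pics/w4.png

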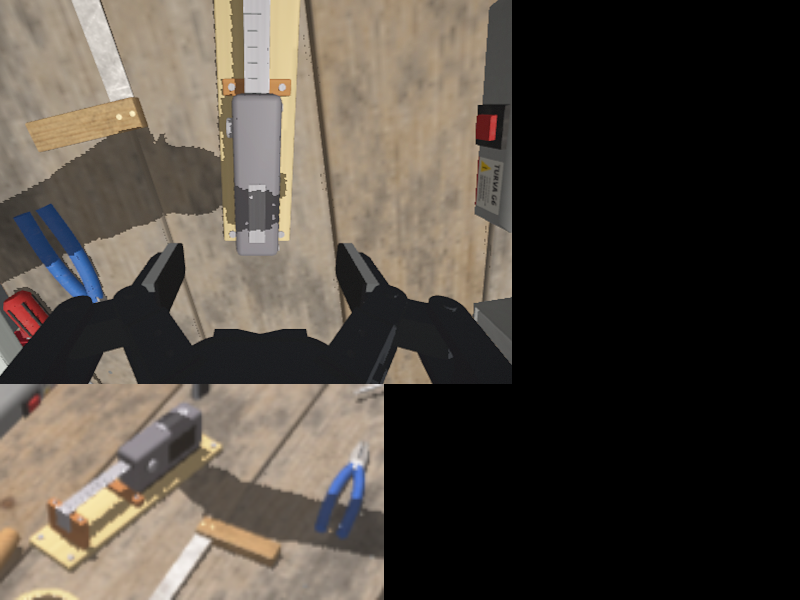

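The rule sits set: the hook is over the tall strip (bottom view, 65,515), the case is on the base, and its nose (257,95) is against the low strip. The button is out at (229,128). Now the nose grip.

```bash
python3 - <<'E'
from h import *;from rig import env
rel(env,(546.6,129.5,122),79-90)
rel(env,(546.6,129.5,28.5),79-90)
E
```

```text
d cm [ 6.44 -0.15  0.02] rot deg [-0.1  0.   0.1] t 8.2833
d cm [ 6.45 -0.15  9.37] rot deg [-0.1  0.   0.1] t 8.2833
```

```bash
python3 -m crank '2 -0.1 0 0 0 0 1;4.5 -0.1 0 0 0 0 1;6.4 -0.1 0 0 0 0 1;6.4 -0.1 1 0 0 0 1;6.4 -0.1 3 0 0 0 1;6.4 -0.1 5.5 0 0 0 1;6.4 -0.1 7.5 0 0 0 1;6.4 -0.1 8.8 0 0 0 1;6.4 -0.1 9.3 0 0 0 1;6.4 -0.1 9.3 0 0 0 1;6.4 -0.1 9.3 0 0 0 1;6.4 -0.1 9.3 0 0 0 1'
python3 - <<'E'
from h import *;from rig import env
rel(env,(546.6,129.5,28.5),79-90);rel(env,(546.6,129.5,28.5),79-90)
E
```

```text
time_s: 9.28
tool_pos: [548.3, 129.3, 30.5]
orientation: [2.422, 1.999, 0.002]
contact_force: [0.5, 0.8, -0.1]
gripper_width: 0.998
finger_force: 0.0
d cm [-0.01 -0.17  0.2 ] rot deg [ 0.1 -0.   0.1] t 9.2833
d cm [-0.01 -0.17  0.2 ] rot deg [ 0.1 -0.   0.1] t 9.2833
```

```bash
python3 -m crank '0 -0.1 0.1 0 0 0 1;0 -0.1 0.1 0 0 0 0.8;0 -0.1 0.1 0 0 0 0.6;0 -0.1 0.1 0 0 0 0.5;0 -0.1 0.1 0 0 0 0.4;0 -0.1 0.1 0 0 0 0.2;0 -0.1 0.1 0 0 0 0;0 -0.1 0.1 0 0 0 0;0 -0.1 0.1 0 0 0 0;0 -0.1 0.1 0 0 0 0;0 -0.1 0.1 0 0 0 0;0 -0.1 0.1 0 0 0 0' 100
python3 -m crank '0 0 0 0 0 0 0;0 0 0 0 0 0 0;0 0 0 0 0 0 0;0 0 0 0 0 0 0'
python3 - <<'E'
from h import *;from rig import env
c=env.camera("wrist");s=env.camera("scene")
o=np.zeros((600,800,3),np.uint8);o[:384,:512]=c["frame"][:,:,::-1]
cr=s["frame"][190:280,170:330,::-1];cr=cv2.resize(cr,None,fx=2.4,fy=2.4);o[384:600,:384]=cr
cv2.imwrite("pics/w5.png",o);print(env.state()["moment"])
E
```

```text
time_s: 10.28
tool_pos: [548.2, 129.3, 30.0]
orientation: [2.421, 1.998, 0.004]
contact_force: [0.8, -1.0, 6.5]
gripper_width: 0.409
finger_force: 98.8
time_s: 10.62
tool_pos: [548.2, 129.3, 30.0]
orientation: [2.421, 1.999, 0.004]
contact_force: [1.3, -1.9, 5.8]
gripper_width: 0.408
finger_force: 98.8
[-0.14398534 -0.07793991  0.06849541]
```

View pics/w5.png

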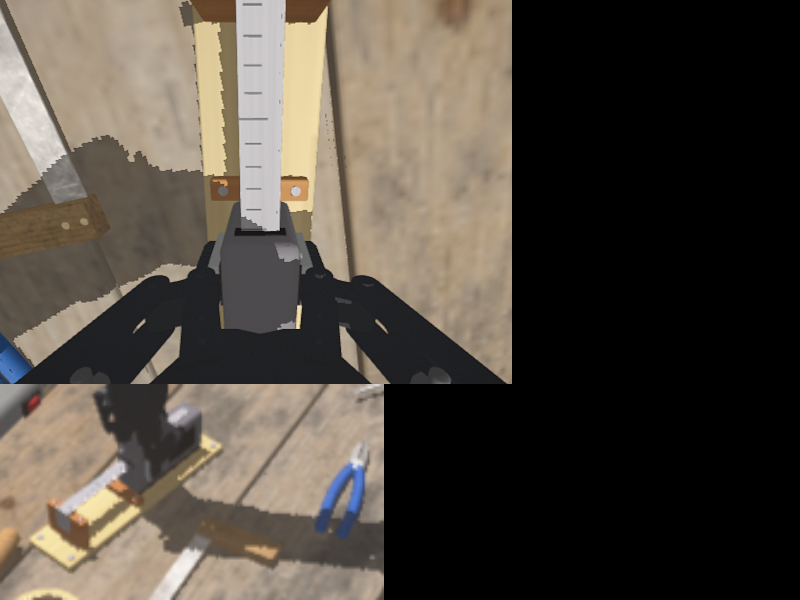

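The grip closes to the same width as on the plain cheeks, so the button is flush. The hook is still in place (65,515). Lift.

```bash
python3 -m crank '0 0 -0.5 0 0 0 0;0 0 -1 0 0 0 0;0 0 -2 0 0 0 0;0 0 -3 0 0 0 0;0 0 -4 0 0 0 0;0 0 -5.5 0 0 0 0;0 0 -7 0 0 0 0;0 0 -8 0 0 0 0;0 0 -8.5 0 0 0 0;0 0 -8.5 0 0 0 0;0 0 -8.5 0 0 0 0' 110
python3 - <<'E'
from h import *;from rig import env
c=env.camera("wrist");s=env.camera("scene")
o=np.zeros((600,800,3),np.uint8);o[:384,:512]=c["frame"][:,:,::-1]
cr=s["frame"][170:280,170:330,::-1];cr=cv2.resize(cr,None,fx=1.95,fy=1.95);o[384:384+cr.shape[0],:cr.shape[1]]=cr
cv2.imwrite("pics/w6.png",o)
D=c["depth"];M=R.from_rotvec(c["rotation"]).as_matrix();v,u=np.mgrid[:384,:512]
X=np.stack([(u-c["K"][0,2])/c["K"][0,0]*D,(v-c["K"][1,2])/c["K"][1,1]*D,D],-1)@M.T+c["position"]
s=env.state();t=R.from_rotvec(s["orientation"]);Y=t.inv().apply((X-s["tool_pos"]).reshape(-1,3)).reshape(X.shape)
k=(D>0)&(abs(Y[...,1])<7)&(Y[...,0]>30)&(Y[...,0]<150)&(abs(X[...,2]-140)<30)
for a in range(30,150,15):
    q=k&(Y[...,0]>=a)&(Y[...,0]<a+15)
    if q.sum():print(a,q.sum(),np.median(X[q][:,2]),Y[q][:,0].max())
rel(env,(515,-170,120),80-90)
E
```

```text
time_s: 11.63
tool_pos: [546.4, 129.3, 113.7]
orientation: [2.423, 2.0, -0.0]
contact_force: [-0.4, -0.2, -5.4]
gripper_width: 0.41
finger_force: 111.2
30 915 144.7391295158289 44.995233444054726
45 1052 144.6939443063137 59.934439911678695
60 1197 144.73447721151544 74.9564382456149
75 1349 144.76004385766709 89.89245600534571
90 1555 144.76966082985012 104.98122677509082
105 1636 144.73414438108736 119.03905982250943
d cm [-29.95   2.65  -0.7 ] rot deg [-0.1  0.1 -0.9] t 11.7333
```

View pics/w6.png

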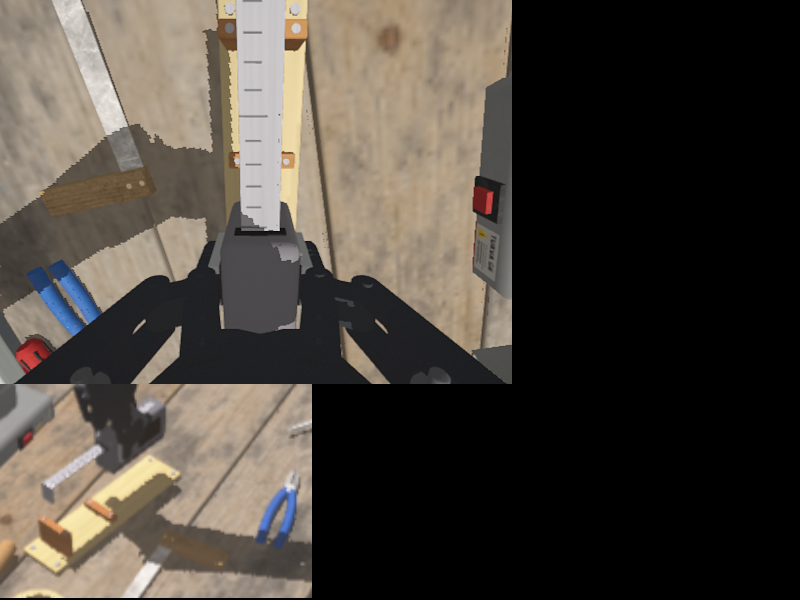

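The rule is lifted clear with the blade still fully drawn and level (65,490), so the lock holds. I'll carry it to bare bench.

```bash
python3 -m crank '-0.7 0 0 0 0 0 0;-2 0.2 0 0 0 0 0;-4.5 0.4 0 0 0 0 0;-7 0.6 0 0 0 0 0;-9.5 0.8 0 0 0 0 0;-12 1.1 0 0 0 0 0;-14.5 1.3 0 0 0 0 0;-17 1.5 0 0 0 0 0;-19.5 1.7 0 0 0 0 0;-22 2 0 0 0 0 0;-24.5 2.2 0 0 0 0 0;-27 2.4 0 0 0 0 0;-29 2.6 0 0 0 0 0;-30 2.7 0 0 0 0 0;-30 2.7 0 0 0 0 0;-30 2.7 3 0 0 0 0;-30 2.7 5.5 0 0 0 0;-30 2.7 7.2 0 0 0 0;-30 2.7 7.8 0 0 0 0;-30 2.7 7.8 0 0 0 0'
python3 -m crank '0 0 0 0 0 0 0;0 0 0 0 0 0 0;0 0 0 0 0 0 0'
```

```text
time_s: 13.4
tool_pos: [514.7, -168.1, 34.0]
orientation: [-2.417, -1.999, 0.003]
contact_force: [-0.1, 0.3, -4.1]
gripper_width: 0.411
finger_force: 110.9
time_s: 13.65
tool_pos: [517.9, -170.3, 37.5]
orientation: [2.42, 1.999, 0.003]
contact_force: [0.1, -0.1, -3.8]
gripper_width: 0.41
finger_force: 110.9
```

```bash
python3 -m crank '0 0 0.5 0 0 0 0;0 0 1 0 0 0 0;0 0 1.3 0 0 0 0;0 0 1.4 0 0 0 0;0 0 1.4 0 0 0 0;0 0 1.4 0 0 0 0'; python3 -m crank '0 0 0.1 0 0 0 0;0 0 0.1 0 0 0 0;0 0 0.1 0 0 0 0'
```

```text
time_s: 14.15
tool_pos: [516.2, -170.2, 21.6]
orientation: [-2.423, -2.0, 0.0]
contact_force: [-0.5, -0.4, -3.8]
gripper_width: 0.408
finger_force: 111.0
time_s: 14.4
tool_pos: [516.4, -170.3, 20.9]
orientation: [2.423, 2.0, 0.0]
contact_force: [-0.4, -0.4, -4.3]
gripper_width: 0.408
finger_force: 111.0
```

```bash
python3 -m crank '0 0 0.1 0 0 0 0;0 0 0.1 0 0 0 0;0 0 0.1 0 0 0 0';python3 -m crank '0 0 0.1 0 0 0 0;0 0 0.1 0 0 0 0;0 0 0.1 0 0 0 0'
```

```text
time_s: 14.65
tool_pos: [516.6, -170.3, 20.0]
orientation: [2.422, 2.0, 0.0]
contact_force: [0.8, -0.6, -3.8]
gripper_width: 0.405
finger_force: 111.2
time_s: 14.9
tool_pos: [516.6, -170.3, 20.0]
orientation: [2.422, 2.0, 0.0]
contact_force: [-2.4, 1.3, 6.5]
gripper_width: 0.41
finger_force: 112.1
```

Contact with the bench: the force went from -4 to +6.5 N. Release and go up.

```bash
python3 -m crank '0 0 0 0 0 0 0.5;0 0 0 0 0 0 0.6;0 0 0 0 0 0 0.8;0 0 0 0 0 0 1;0 0 0 0 0 0 1;0 0 0 0 0 0 1;0 0 0 0 0 0 1;0 0 -1 0 0 0 1;0 0 -3 0 0 0 1;0 0 -6 0 0 0 1;0 0 -9 0 0 0 1;-3 0 -12 0 0 0 1;-7 0 -14 0 0 0 1;-11 0 -15 0 0 0 1;-12 0 -15 0 0 0 1;-12 0 -15 0 0 0 1' 40
python3 - <<'E'
from h import *;from rig import env
c=env.camera("wrist");s=env.camera("scene")
o=np.zeros((600,800,3),np.uint8);o[:384,:512]=c["frame"][:,:,::-1]
cr=s["frame"][120:280,170:350,::-1];cr=cv2.resize(cr,None,fx=1.35,fy=1.35);o[384:384+cr.shape[0],:cr.shape[1]]=cr
w5=cv2.resize(c["frame"][0:200,200:320,::-1],None,fx=2.4,fy=2.4);o[:w5.shape[0],512:800]=w5
cv2.imwrite("pics/w7.png",o)
D=c["depth"];M=R.from_rotvec(c["rotation"]).as_matrix();v,u=np.mgrid[:384,:512]
X=np.stack([(u-c["K"][0,2])/c["K"][0,0]*D,(v-c["K"][1,2])/c["K"][1,1]*D,D],-1)@M.T+c["position"]
for lo,hi in((58,72),(46,56)):
    k=(D>0)&(X[...,2]>lo)&(X[...,2]<hi)&(abs(X[...,0]-515)<45)&(X[...,1]>-290)&(X[...,1]<-10)
    print(k.sum(),cv2.minAreaRect(X[k][:,:2].astype(np.float32)),np.median(X[k][:,2]),X[k].max(0),X[k].min(0))
k=(D>0)&(X[...,2]>58)&(X[...,2]<72)&(abs(X[...,0]-515)<45)&(X[...,1]>-290)&(X[...,1]<-10)
A=np.c_[X[k][:,:2],np.ones(k.sum())];print(np.linalg.lstsq(A,X[k][:,2],rcond=None)[0])
E
```

```text
time_s: 16.23
tool_pos: [491.6, -295.3, 170.3]
orientation: [2.429, 1.984, -0.004]
contact_force: [-0.6, 0.4, -0.9]
gripper_width: 1.003
finger_force: 0.0
6192 ((508.93450927734375, -209.05694580078125), (129.10281372070312, 36.44963073730469), 78.44732666015625) 64.58220882582611 [ 538.20060297 -143.55165836   67.92476777] [ 480.01910931 -274.92868262   58.66151803]
287 ((511.55712890625, -193.1669921875), (120.1294174194336, 38.23569107055664), 79.33883666992188) 50.915836519392656 [ 532.26310776 -133.08684269   52.95280259] [ 483.05881262 -255.72763553   47.18445334]
[-2.42792991e-03 -4.09218736e-03  6.48502955e+01]
```

View pics/w7.png

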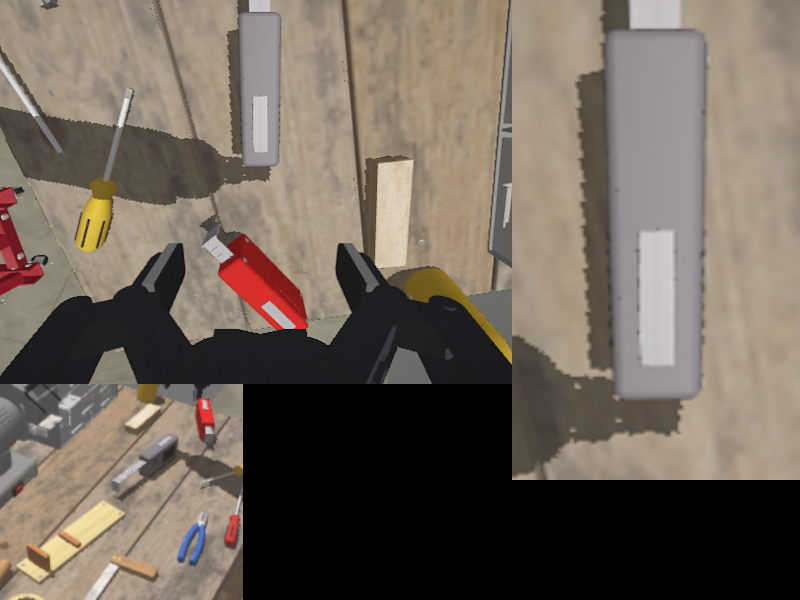

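The rule stands upright on bare bench with the blade still drawn (115,490). The button no longer stands proud of its left cheek (610,100), and the bystanders are untouched. Handing in.

```bash
python3 -c "
from rig import env
print(env.job_done())"
```

```text
the job is handed in; nothing more can be done
None
```

The hook rule was set on the jig, locked by the nose grip and stood upright on the bare bench with its blade still drawn; I judged the final length by eye rather than measuring it, and handed the job in at about 16 s.

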